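# Plug a crossover module into the sloping test dock

## Task

Take the narrower, taller of the two flat metal crossover modules out of its stand and slide it, brass-striped edge first, down into the slot in the sloping face of the test dock, feeling sideways for the locating guide inside. Press it fully home, through the stiff last stretch until it stops firmly and stands only slightly proud of the face, but do not ram it; then let go. Leave the wider module standing in its own stand.

Things in the scene. Friction and masses are not known exactly. Their poses are not given: they have to be found in the camera images.
- module: Narrow, tall module: flat aluminium slab 12 mm thick (x), 100 wide (y), 110 high (z), about 0.25 kg, edges rounded 2.5 mm, dark panels on both faces, brass stripe along the lower edge. Origin: centre of the lower, brass-striped edge; z runs to the plain upper edge. Starts upright in the groove of stand_a. Both faces are alike; either may face the robot in the dock.
- module_wide: The other module, same look, 12 mm thick (x), 136 mm wide (y) and 85 mm high (z); too wide for the slot. Origin at the centre of its lower edge. It starts upright in the other, equal wooden stand and stays there.
- stand_a: Fixed wooden stand of the narrow module: foot 90 x 120 x 10 mm, two rails 110 mm long (along y), tops 35 mm above the table; the groove between them, 13.8 mm wide and 25 deep, runs along y, open at its ends. Origin: centre of its underside, on the table.
- slot: Mouth of the slot in the dock's face: 14.4 mm across (x, up the slope), 123.2 long (y), lips rounded 4 mm. Origin: its centre, on the face, 122 mm above the table; z out of the slot, up and back toward the robot, 28 degrees from vertical. Firm ledges at z = -104 mm stop the module: home, it stands 6 mm out, too little to hold, so press it there with closed fingers.
- contact (a joint): Brass carriage amid the slot's floor. 0 m = up (a module resting on it stands 21 mm proud), 0.015 = pushed level with the ledges by a module that is home; end of travel 0.018. Slides stiffly (about 9 N, more if pushed fast), stays where left, does not spring back; the module's weight alone does not push it home. Starts 0 to 6 mm in. A push of 15 to 30 N seats the module; 50 N is ramming.
- dock: Fixed test dock, foot 200 mm wide; face slopes up away from the robot, 45 mm down and 118 up the slope from the slot; 9 mm knob 85 up. Origin: on the table under the mouth; x to its rear. Inside the slot, from z = -40 mm down, two round-topped cheeks leave 103.2 mm of its length: the locating guide, centred up to 7 mm either way along y, never reported. Feel for it; it does not give way to 20 N.
Things that resemble listed ones, but are neither listed nor needed, are in the scene too. What is shaped like the module_wide but pink or purple is not meant. What is shaped like the module but blue is not meant.

How it is judged:
By the outcome, as a careful person would: the job done as asked, in the order asked, and still so for the second after the job is handed in, with the robot touching nothing.
It also fails if it takes over 64 s, if anything falls off the work surface, if the arm or the gripper's body presses on something with over 40 N, if the wrist force passes 120 N, or if a joint passes its speed limit or range.

## Robot

A 7-joint arm with a two-finger parallel gripper is mounted at the origin on the work surface; the furniture and walls round the work are solid. World frame = base frame: x ahead of the robot, y to its left, z up, the work surface at z = 0. Lengths are in mm, angles in rad, forces in N, time in s.
With the tool pointing down it reaches from about 400 to 900 mm from the base axis. Payload 5.5 kg.
Tool frame: the origin (TCP) lies midway between the tips of the shut fingers; the grasp point (between the pads) lies bot.grip_point_offset behind it (bot.grip_point_offset is the distance from the TCP to the grasp point, in mm); z points along the fingers, x is the direction in which the jaws open and shut, and the axes are right-handed (so a half turn about z gives the same grasp; the last joint's range is limited). The gripper opens to 92 mm and grips with 3 to 60 N. Pads are 19 mm wide; open, the fingers measure 130 mm over their backs; the gripper's body (75 mm by 190 mm) begins 47 mm behind the grasp point.
Start: joints at [-0.891, 0.501, -0.427, 1.55, 0.221, 1.138, -0.21], TCP at [263.107, 594.369, 226.729] pointing down, gripper open.
Joint ranges: [-2.88, 2.88], [-0.31, 2.03], [-1.54, 1.56], [0.2, 2.42], [-1.41, 4.55], [0.19, 2.02], [-2.57, 2.57]. Speed limits (rad/s): [2.57, 2.57, 3.14, 3.14, 3.14, 3.14, 3.14].

## Interface

Orientations are given as a rotation vector (axis times angle).
In Python, from rig import bot gives the robot as it stands. The module is installed in compiled form; this text tells all that it offers.
- The arm moves only by the shell command python3 -m jog 'ROWS' [FORCE]. ROWS is JSON, a list of rows, each a list of 3 entries, a list of its own where there are three numbers: the shift along the tool's x, y, z in mm, then the turn, a rotation vector about the tool's x, y, z in rad, then the closure in counts, from 0 (fully open) to 255 (shut). A call has 1 to 12 rows; each row shifts and turns the commanded pose from where the row before left it, along the tool's axes as they then stand; what a row does not reach is not made up. A row lasts 1/8 s, in which the tool goes at most 62.5 mm and 10.7 degrees, less where a joint would pass 70% of its speed; a pose out of reach is approached as far as the arm can. A call is refused whole if a number of a shift passes 62.5 or a number of a turn 0.188, either way. A call with a gripper value outside its range is refused whole. The fingers move at their own pace and stop on an object; FORCE is the grip in N (left out, the last holds). Time passes only in rows, so rows that do not move let the fingers close. It gives the time, the measured TCP pose, the force and the opening at its end, in the units of the state.
- bot.sense(): the state, without advancing time (a new reading comes with each control period).
- bot.get_image(name): name is "side" or "top"; returns the picture (480x640x3 uint8, blue, green, red); there is no depth.
- bot.camera_info(name): a dict with "fov_y" (degrees; the focal length in pixels is half the picture's height over the tangent of half this angle, whatever the lens; pixels are square), "cx", "cy" (the principal point, pixels), "pose" (4x4, takes a point from camera to world coordinates). Camera axes: x right, y up, looking along -z (the intrinsics and any distortion apply to the point x, -y, -z); pixel columns grow to the right and rows downward; lengths in mm; the calibration is good to about 2 mm. A picture is of the moment at which its call begins. camera_info takes no time and is no camera call.
- bot.finish_job(): hands the job in, once; it reports no verdict.
The state is a dict: "clock": time; "joints": joint angles; "joint_vel": joint speeds; "tau": joint torques, N m; "tool_pos": TCP position; "orientation": TCP orientation; "ft_force": force on the tool from outside, world axes, zero at the start; "torque": the same for the moment, N m; "width": finger opening in mm.
Only numpy, scipy, OpenCV 4.12 (cv2) and the standard library are available. Lean on these libraries where they do the work, as an engineer would, in place of code of your own. Each camera call takes 0.05 s, during which the arm holds its last target.

## Working session

There is one attempt and no reset: what is moved stays moved. The work goes in short steps, Python scripts to look and compute and a shell command to move; the robot and the scene stay as the last step left them, time stands still between calls to the robot, and variables do not carry over. Pictures are saved under pics/ and viewed, and the job is handed in when it is done.

```bash
mkdir -p pics
python3 - <<'E'
from rig import bot
import cv2
for n in("side","top"):
    i=bot.get_image(n); cv2.imwrite(f"pics/{n}0.png",i)
    print(n,bot.camera_info(n))
print(bot.sense(),bot.grip_point_offset)
E
```

```text
side {'fov_y': 51.191400222659865, 'cx': 312.4737549155162, 'cy': 238.62668231266446, 'pose': array([[ 8.74199751e-01,  2.98029407e-01, -3.83344843e-01,
         3.67255318e+01],
       [-4.85131904e-01,  5.69476761e-01, -6.63583645e-01,
        -1.01687289e+03],
       [ 2.05385391e-02,  7.66077470e-01,  6.42420017e-01,
         9.73670152e+02],
       [ 0.00000000e+00,  0.00000000e+00,  0.00000000e+00,
         1.00000000e+00]])}
top {'fov_y': 54.96019875415798, 'cx': 322.5238323799572, 'cy': 234.86851492157925, 'pose': array([[-2.78249577e-03,  9.89382771e-01, -1.45306536e-01,
         3.90043977e+02],
       [-9.99802633e-01,  1.05933061e-04,  1.98666558e-02,
        -1.12039352e+02],
       [ 1.96711197e-02,  1.45333136e-01,  9.89187205e-01,
         1.19713268e+03],
       [ 0.00000000e+00,  0.00000000e+00,  0.00000000e+00,
         1.00000000e+00]])}
{'clock': 0.1, 'joints': array([-0.89080958,  0.50175238, -0.42680041,  1.55133176,  0.22084884,
        1.13832892, -0.21028898]), 'joint_vel': array([ 0.00022719, -0.00141466, -0.00059653, -0.0019825 , -0.00161533,
       -0.00103835, -0.00056841]), 'tau': array([-1.09950305e-02, -5.67870712e+01, -5.83890259e+00, -2.79910809e+01,
       -6.90868590e-02,  2.40784889e-02,  1.73327209e-05]), 'tool_pos': array([262.93618639, 593.75362226, 225.78824094]), 'orientation': array([ 2.63211149e+00,  1.71336352e+00, -2.32155695e-03]), 'ft_force': array([ 0.41897265, -0.37917788,  0.04863066]), 'torque': array([-0.04709671,  0.05645084,  0.04524757]), 'width': 91.86878404587584} 18.8
```

View pics/side0.png

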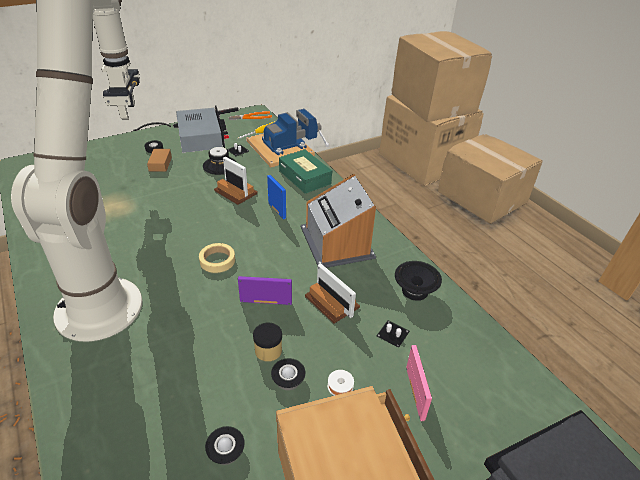

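View pics/top0.png

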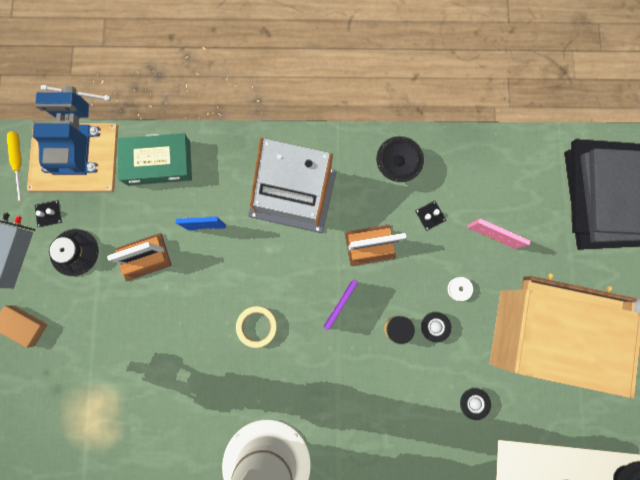

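Run:
```python
import cv2,numpy as np
s=cv2.imread("pics/side0.png");t=cv2.imread("pics/top0.png")
def c(i,x,y,w,h,k): return cv2.resize(i[y:y+h,x:x+w],None,fx=k,fy=k,interpolation=cv2.INTER_CUBIC)
a=np.hstack([c(s,200,140,80,60,5),c(s,295,260,80,60,5)])
b=np.hstack([c(t,95,220,80,60,5),c(t,335,215,80,60,5)])
cv2.imwrite("pics/z1.png",np.vstack([a,b]))
cv2.imwrite("pics/z2.png",np.hstack([c(s,295,165,90,110,4.4),c(t,240,130,100,110,4)[:480] if 0 else cv2.resize(t[130:240,240:340],(400,484))]))
```

```text
(no output)
```

View pics/z1.png

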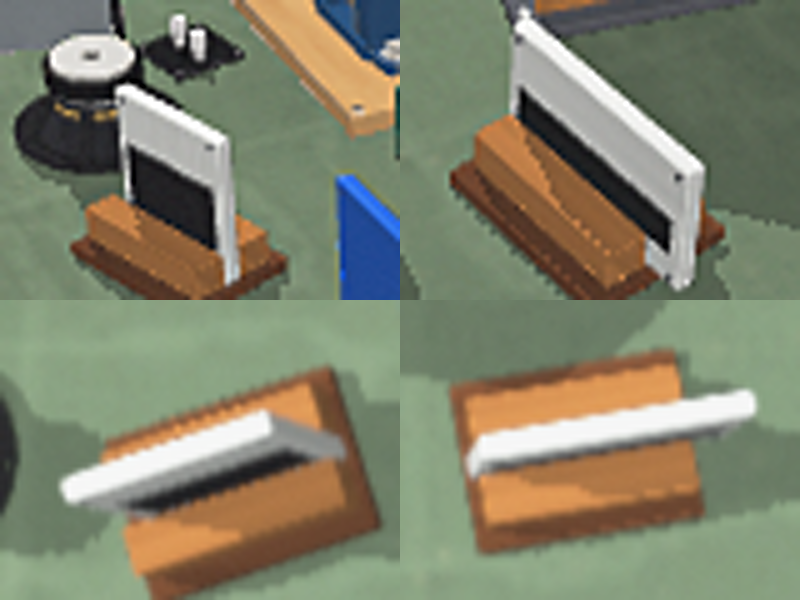

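View pics/z2.png

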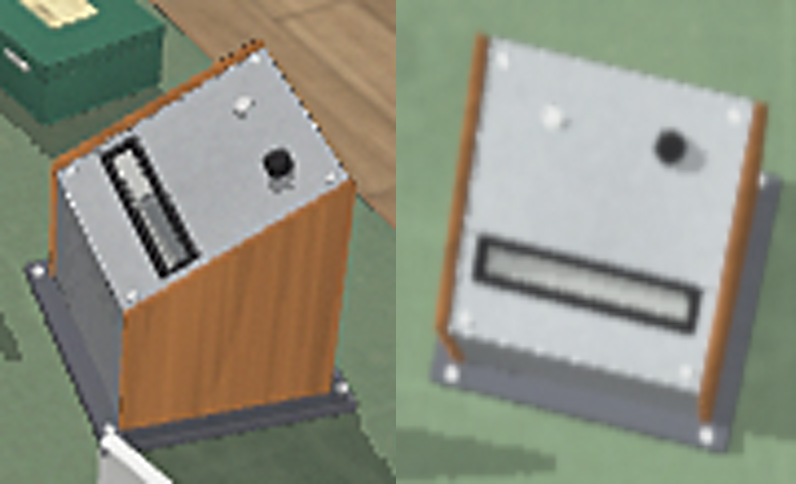

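```bash
cat > h.py <<'E'
import numpy as np,cv2
from rig import bot
def ray(n,u,v):
    c=bot.camera_info(n);f=240/np.tan(np.radians(c["fov_y"]/2));P=c["pose"]
    d=P[:3,:3]@np.array([(u-c["cx"])/f,-(v-c["cy"])/f,-1]);return P[:3,3],d/np.linalg.norm(d)
def onz(n,u,v,z):
    o,d=ray(n,u,v);return o+d*(z-o[2])/d[2]
def proj(n,p):
    c=bot.camera_info(n);f=240/np.tan(np.radians(c["fov_y"]/2));P=c["pose"]
    q=P[:3,:3].T@(np.asarray(p,float)-P[:3,3]);return np.array([c["cx"]-f*q[0]/q[2],c["cy"]+f*q[1]/q[2]])
def tri(a,b):
    o1,d1=ray("side",*a);o2,d2=ray("top",*b)
    A=np.stack([d1,-d2],1);s,*_=np.linalg.lstsq(A,o2-o1,rcond=None)
    p,q=o1+s[0]*d1,o2+s[1]*d2;return (p+q)/2,np.linalg.norm(p-q)
E
python3 - <<'E'
from h import *
t=cv2.imread("pics/top0.png");s=cv2.imread("pics/side0.png")
def blob(i,x,y,w,h,th):
    g=i[y:y+h,x:x+w].min(2);m=(g>th).astype(np.uint8)
    n,l,st,ce=cv2.connectedComponentsWithStats(m)
    k=1+np.argmax(st[1:,4]);c,_=cv2.findContours((l==k).astype(np.uint8),0,2)
    r=cv2.minAreaRect(c[0]);return r[0]+np.array([x,y]),r[1],r[2],cv2.boxPoints(r)+np.array([x,y]),st[k,4]
for th in(170,190,205,220):
    c,sz,a,b,n=blob(t,95,235,70,40,th);print(th,c,sz,a,n)
    for q in b: print("  ",q,onz("top",*q,120)[:2])
# top face zoom
k=cv2.resize(t[232:272,100:170],None,fx=11,fy=11,interpolation=cv2.INTER_NEAREST)
for j in range(0,70,10):cv2.putText(k,str(100+j),(j*11,10),0,.35,(0,0,255))
for j in range(0,40,5):cv2.putText(k,str(232+j),(0,j*11+6),0,.35,(0,0,255))
cv2.imwrite("pics/z3.png",k)
k=cv2.resize(s[150:204,210:265],None,fx=11,fy=11,interpolation=cv2.INTER_NEAREST)
for j in range(0,55,10):cv2.putText(k,str(210+j),(j*11,10),0,.35,(0,0,255))
for j in range(0,54,5):cv2.putText(k,str(150+j),(0,j*11+6),0,.35,(0,0,255))
cv2.imwrite("pics/z4.png",k)
E
```

```text
170 [127.8500061  251.04999924] (5.692099571228027, 43.95565414428711) 71.56505584716797 255
   [106.10000801 255.29999542] [500.24193709 369.33207948]
   [147.80000305 241.40000248] [532.79494229 274.85199002]
   [149.6000061  246.80000305] [520.08377976 270.0228359 ]
   [107.90000916 260.69999695] [487.66104393 364.38000961]
190 [127.84999847 251.05000114] (5.0596442222595215, 43.32320785522461) 71.56504821777344 225
   [106.49999714 255.50000381] [499.77463066 368.38103822]
   [147.60000229 241.79999924] [531.852115   275.26711659]
   [149.20000076 246.59999847] [520.55414863 270.97374885]
   [108.09999466 260.30000305] [488.59079508 363.97998264]
205 [127.80000305 250.90000057] (4.743415832519531, 43.323204040527344) 71.56504821777344 215
   [106.50000381 255.50000191] [499.7746351  368.38102314]
   [147.60000229 241.79999971] [531.85211388 275.26711654]
   [149.10000229 246.29999924] [521.25931435 271.24171783]
   [108.00000381 260.00000191] [489.28884742 364.25465813]
220 [127.75000763 250.75      ] (4.427188396453857, 42.69074249267578) 71.56505584716797 197
   [106.80000973 255.3999958 ] [500.00738807 367.70542063]
   [147.30000687 241.90000296] [531.61655229 275.95086724]
   [148.70000458 246.1000042 ] [521.72977883 272.1927974 ]
   [108.20000839 259.59999657] [490.21905046 363.85448289]
```

View pics/z3.png

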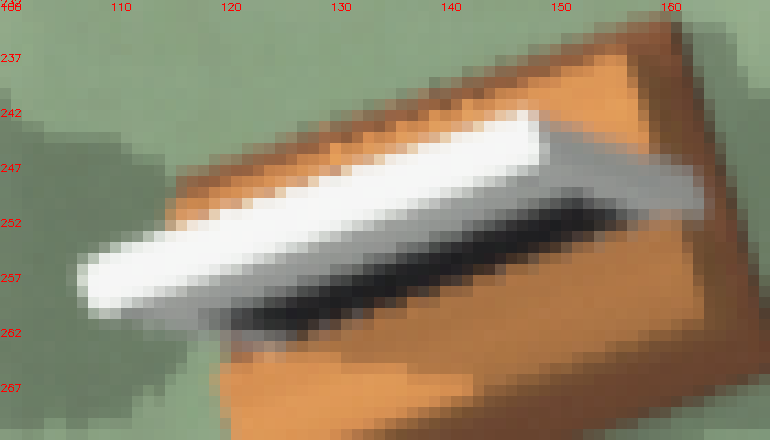

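View pics/z4.png

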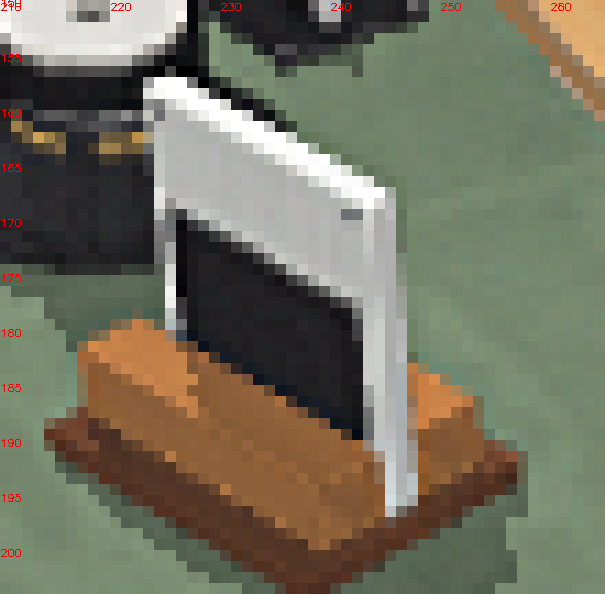

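Run:
```python
from h import *
t=cv2.imread("pics/top0.png");s=cv2.imread("pics/side0.png")
# module PCA
g=t[235:265,100:155].min(2).astype(float);w=np.clip((g-175)/60,0,1);yy,xx=np.mgrid[235:265,100:155]
n,l,st,ce=cv2.connectedComponentsWithStats((w>0).astype(np.uint8));k=1+np.argmax(st[1:,4]);w=w*(l==k)
P=np.array([onz("top",a,b,120)[:2] for a,b in zip(xx[w>0],yy[w>0])]);W=w[w>0]
c=(P*W[:,None]).sum(0)/W.sum();e,v=np.linalg.eigh(np.cov(P.T,aweights=W))
print("module top c",c,"len",np.sqrt(12*e),"dir",v[:,1],np.degrees(np.arctan2(v[1,1],v[0,1])))
print("top centre in side px",proj("side",[*c,120]))
for sg in(-1,1):
  q=c+sg*v[:,1]*50
  print(" end",q,proj("side",[*q,120]))
# dock slot
for n,i,(x,y,w_,h_) in(("top",t,(250,175,80,45)),("side",s,(312,190,40,45))):
    r=i[y:y+h_,x:x+w_];m=(r.max(2)<75).astype(np.uint8)
    nn,l,st,ce=cv2.connectedComponentsWithStats(m,connectivity=8);k=1+np.argmax(st[1:,4])
    c_,_=cv2.findContours((l==k).astype(np.uint8),0,2);c_=max(c_,key=cv2.contourArea)
    M=cv2.moments(c_);print(n,"centroid",M["m10"]/M["m00"]+x,M["m01"]/M["m00"]+y,st[k])
    R=cv2.minAreaRect(c_);b=cv2.boxPoints(R)+np.array([x,y]);print(R[0]+np.array([x,y]),R[1],R[2]);print(b)
    ap=cv2.approxPolyDP(c_,3,True)[:,0]+np.array([x,y]);print("ap",ap.tolist())
k=cv2.resize(t[175:215,250:330],None,fx=10,fy=10,interpolation=cv2.INTER_NEAREST)
for j in range(0,80,10):cv2.putText(k,str(250+j),(j*10,10),0,.35,(0,0,255))
for j in range(0,40,5):cv2.putText(k,str(175+j),(0,j*10+6),0,.35,(0,0,255))
cv2.imwrite("pics/z5.png",k)
k=cv2.resize(s[185:235,310:350],None,fx=11,fy=11,interpolation=cv2.INTER_NEAREST)
for j in range(0,40,10):cv2.putText(k,str(310+j),(j*11,10),0,.35,(0,0,255))
for j in range(0,50,5):cv2.putText(k,str(185+j),(0,j*11+6),0,.35,(0,0,255))
cv2.imwrite("pics/z6.png",k)
```

```text
module top c [510.53983338 319.85255297] len [11.83278627 97.23593678] dir [-0.33096983  0.94364134] 109.32765073467321
top centre in side px [234.45520359 161.64473664]
 end [527.08832484 272.67048614] [244.98728329 167.34091333]
 end [493.99134193 367.0346198 ] [224.24338128 156.12176816]
top centroid 281.1525423728814 194.38418079096044 [ 10   9  56  21 121]
[287.27058792 194.28235245] (55.968055725097656, 9.544939994812012) 12.528807640075684
[[258.91764832 192.8705864 ]
 [260.98823547 183.55294132]
 [315.62352753 195.6941185 ]
 [313.55294037 205.01176453]]
ap [[261, 184], [260, 193], [314, 203], [315, 196], [308, 194], [314, 198], [311, 204], [263, 193], [263, 185], [276, 187]]
side centroid 328.4370651486401 211.68058191018343 [  6   6  22  32 149]
[328.40000153 211.29999924] (31.30495262145996, 9.391485214233398) 63.43495178222656
[[317.20000124 199.39999866]
 [325.60000229 195.1999979 ]
 [339.60000229 223.20000076]
 [331.20000076 227.40000153]]
ap [[324, 196], [318, 201], [332, 227], [339, 222]]
```

View pics/z5.png

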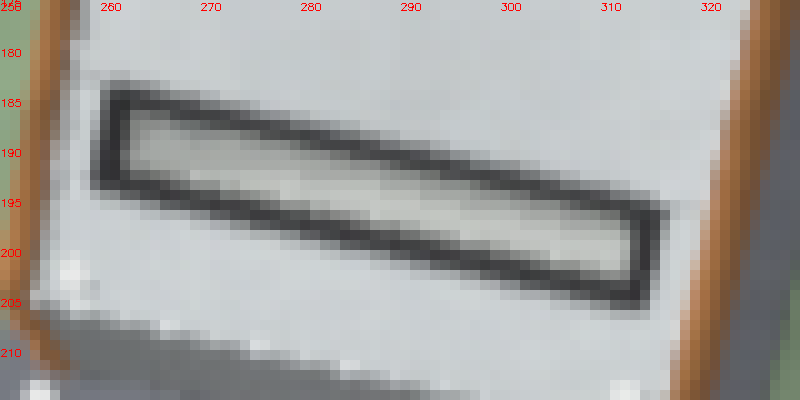

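View pics/z6.png

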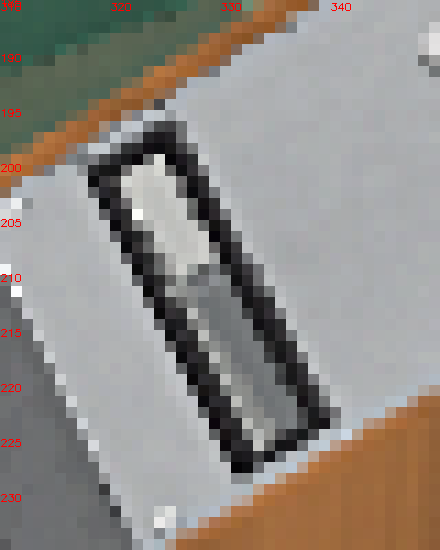

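Run:
```python
from h import *
t=cv2.imread("pics/top0.png");s=cv2.imread("pics/side0.png")
res={}
for n,i,(x,y,w_,h_),poly in(("top",t,(250,175,80,45),[[255,179],[322,194],[318,209],[254,197]]),("side",s,(312,188,40,48),[[315,199],[326,192],[342,223],[330,231]])):
    g=i.max(2).astype(np.float32);m=np.zeros(g.shape,np.uint8);cv2.fillPoly(m,[np.array(poly)],1)
    w=np.clip((110-g)/60,0,1)*m
    # fill: use outer hull of mask
    pts=np.argwhere(w>.5)[:,::-1].astype(np.int32);h=cv2.convexHull(pts)
    M=cv2.moments(h);c=np.array([M["m10"]/M["m00"],M["m01"]/M["m00"]]);R=cv2.minAreaRect(h)
    print(n,c,R)
    f=np.zeros(g.shape,np.uint8);cv2.fillPoly(f,[h],1)
    P=np.array([onz(n,a,b,122) for b,a in np.argwhere(f)])
    # intersect tilted plane, iterate direction
    res[n]=(c,f)
p,e=tri(res["side"][0],res["top"][0]);print("tri",p,e)
pt=onz("top",*res["top"][0],122);ps=onz("side",*res["side"][0],122);print(pt,ps)
for n in res:
    c0=onz(n,*res[n][0],122);a=np.radians(-12)
    for it in range(4):
        N=np.array([-np.sin(np.radians(28))*np.cos(a),-np.sin(np.radians(28))*np.sin(a),np.cos(np.radians(28))])
        L=[]
        for v,u in np.argwhere(res[n][1]):
            o,d=ray(n,u,v);L.append(o+d*((c0-o)@N)/(d@N))
        L=np.array(L)-c0
        X=np.array([np.cos(a)*np.cos(np.radians(28)),np.sin(a)*np.cos(np.radians(28)),np.sin(np.radians(28))]);Y=np.array([-np.sin(a),np.cos(a),0])
        q=np.stack([L@X,L@Y],1);ee,vv=np.linalg.eigh(np.cov(q.T));v=vv[:,1]*np.sign(vv[1,1]);a+=-np.arctan2(v[0],v[1])*1
    print(n,"yaw",np.degrees(a),"size",np.sqrt(12*ee),"ctr",c0+X*q[:,0].mean()+Y*q[:,1].mean())
```

```text
top [287.21376467 194.24960355] ((287.27056884765625, 194.28236389160156), (55.968055725097656, 9.544939994812012), 12.528807640075684)
side [328.34997131 211.28341939] ((328.0000305175781, 210.50001525878906), (33.09380340576172, 9.391485214233398), 63.43495178222656)
tri [645.9657716  -49.37424616 119.07255642] 1.0968859049623494
[645.78679673 -49.7552512  122.        ] [643.31377156 -52.58968346 122.        ]Traceback (most recent call last):
  File "<stdin>", line 23, in <module>
  File "h.py", line 4, in ray
    c=bot.camera_info(n);f=240/np.tan(np.radians(c["fov_y"]/2));P=c["pose"]
ValueError: time passes only in moves, steps and waits
```

```bash
python3 - <<'E'
s=open("h.py").read()
s=s.replace('def ray','import pickle,os\nif not os.path.exists("c.pkl"): pickle.dump({n:bot.camera_info(n) for n in("side","top")},open("c.pkl","wb"))\nCI=pickle.load(open("c.pkl","rb"))\ndef ray',1).replace('bot.camera_info(n);','CI[n];')
open("h.py","w").write(s)
E
python3 - <<'E'
from h import *
t=cv2.imread("pics/top0.png");s=cv2.imread("pics/side0.png")
r=np.radians(28)
for n,i,poly in(("top",t,[[255,179],[322,194],[318,209],[254,197]]),("side",s,[[315,199],[326,192],[342,223],[330,231]])):
    g=i.max(2).astype(np.float32);m=np.zeros(g.shape,np.uint8);cv2.fillPoly(m,[np.array(poly)],1)
    pts=np.argwhere((g<95)*(m>0))[:,::-1].astype(np.int32);h=cv2.convexHull(pts)
    f=np.zeros(g.shape,np.uint8);cv2.fillPoly(f,[h],1);px=np.argwhere(f)
    c0=onz(n,px[:,1].mean(),px[:,0].mean(),122);a=np.radians(-12)
    for it in range(4):
        N=np.array([-np.sin(r)*np.cos(a),-np.sin(r)*np.sin(a),np.cos(r)])
        L=[]
        for v,u in px:
            o,d=ray(n,u,v);L.append(o+d*((c0-o)@N)/(d@N))
        L=np.array(L)-c0
        X=np.array([np.cos(a)*np.cos(r),np.sin(a)*np.cos(r),np.sin(r)]);Y=np.array([-np.sin(a),np.cos(a),0])
        q=np.stack([L@X,L@Y],1);ee,vv=np.linalg.eigh(np.cov(q.T));v=vv[:,1]*np.sign(vv[1,1]);a-=np.arctan2(v[0],v[1])
    print(n,"yaw",np.degrees(a),"size",np.sqrt(12*ee),"ctr",c0+X*q[:,0].mean()+Y*q[:,1].mean())
print(bot.sense()["clock"])
E
```

```text
top yaw -12.71012570872877 size [ 27.44440263 135.26555483] ctr [645.75450347 -49.98927762 121.99102516]
side yaw -13.645707021003112 size [ 28.84522489 141.55809567] ctr [643.04174267 -51.84156729 121.9974008 ]
0.1
```

```bash
cat >> h.py <<'E'
from scipy.spatial.transform import Rotation as Ro
def frame(yaw,tilt):
    a,r=np.radians(yaw),np.radians(tilt)
    x=np.array([np.cos(a)*np.cos(r),np.sin(a)*np.cos(r),np.sin(r)])
    z=np.array([np.sin(r)*np.cos(a),np.sin(r)*np.sin(a),-np.cos(r)])
    return np.stack([x,np.cross(z,x),z],1)
def rel(R,p):
    S=bot.sense();R0=Ro.from_rotvec(S["orientation"]).as_matrix()
    rv=Ro.from_matrix(R0.T@R).as_rotvec()
    d=np.asarray(p)-S["tool_pos"]
    print("turn",rv.round(4),"shift after turn(cmd frame)",(R.T@d).round(2),"shift now-frame",(R0.T@d).round(2),"clk",S["clock"],"F",S["ft_force"].round(2),"w",round(S["width"],2),"pos",S["tool_pos"].round(1),"j",S["joints"].round(2))
SLOT=np.array([645.0,-50.5,122.]);SY=-12.9
def slotxy():
    S=bot.sense();R=frame(SY,28);p=R.T@(S["tool_pos"]-SLOT); return p*[1,-1,-1], (R.T@S["ft_force"])*[1,-1,-1]
E
python3 -c "
from h import *
rel(frame(19.3,0),[510.5,319.9,220])"
```

```text
turn [7.000e-04 1.700e-03 8.172e-01] shift after turn(cmd frame) [143.14 340.29   5.79] shift now-frame [-150.2   337.22    6.05] clk 0.1 F [ 0.42 -0.38  0.05] w 91.87 pos [262.9 593.8 225.8] j [-0.89  0.5  -0.43  1.55  0.22  1.14 -0.21]
```

```bash
python3 -m jog '[[[0,0,0],[0,0,0.163],0],[[0,0,0],[0,0,0.163],0],[[0,0,0],[0,0,0.163],0],[[0,0,0],[0,0,0.163],0],[[0,0,0],[0,0,0.163],0]]' 30; python3 -m jog '[[[20,48,0],[0,0,0],0],[[20,48,0],[0,0,0],0],[[20,48,0],[0,0,0],0],[[20,48,0],[0,0,0],0],[[20,48,0],[0,0,0],0],[[20,48,0],[0,0,0],0],[[20,48,0],[0,0,0],0],[[0,0,0],[0,0,0],0],[[0,0,0],[0,0,0],0]]'; python3 -c "
from h import *
rel(frame(19.3,0),[510.5,319.9,92])"
```

```text
clock: 0.72
tool_pos: [262.9, 594.0, 226.1]
orientation: [3.097, 0.521, -0.001]
ft_force: [0.2, -0.3, -0.6]
width: 91.6
clock: 1.85
tool_pos: [506.3, 324.3, 226.3]
orientation: [-3.096, -0.529, 0.002]
ft_force: [-0.9, 0.5, -0.2]
width: 91.7
turn [-0.0006  0.0012  0.0018] shift after turn(cmd frame) [  2.53   5.51 134.26] shift now-frame [  2.67   5.6  134.25] clk 1.85 F [-0.94  0.52 -0.16] w 91.67 pos [506.3 324.3 226.3] j [-0.5   0.39 -0.15  1.69  0.06  1.08 -0.33]
```

```bash
python3 -m jog '[[[2.5,5.5,10],[0,0,0],0],[[0,0,40],[0,0,0],0],[[0,0,40],[0,0,0],0],[[0,0,30],[0,0,0],0],[[0,0,14],[0,0,0],0],[[0,0,0],[0,0,0],0]]'
python3 - <<'E'
from h import *
rel(frame(19.3,0),[510.5,319.9,92])
i=np.hstack([cv2.resize(bot.get_image("side")[80:230,170:320],(600,600))]);cv2.imwrite("pics/g1.png",i)
E
```

```text
clock: 2.6
tool_pos: [510.0, 319.9, 91.7]
orientation: [3.096, 0.532, -0.003]
ft_force: [-0.4, -0.3, 0.8]
width: 92.2
turn [0.0002 0.0021 0.0034] shift after turn(cmd frame) [ 0.45  0.16 -0.29] shift now-frame [ 0.45  0.16 -0.29] clk 2.6 F [-0.38 -0.29  0.81] w 92.21 pos [510.  319.9  91.7] j [-0.5   0.55 -0.13  1.78  0.09  0.82 -0.34]
```

View pics/g1.png

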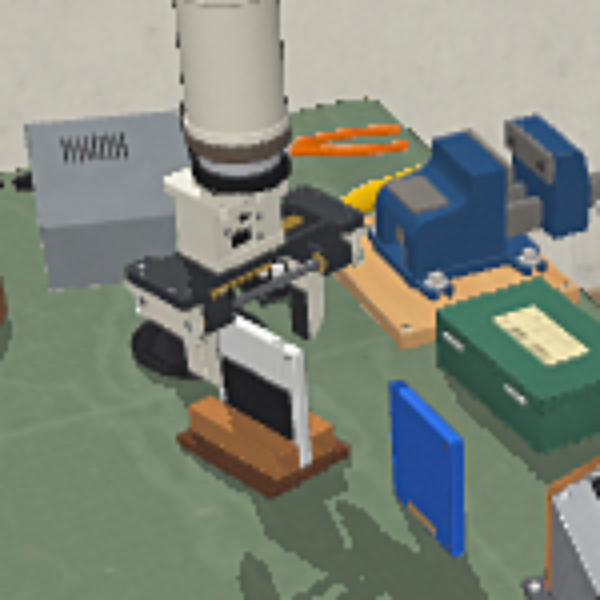

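The open fingers straddle the module's upper edge at the middle of its width (near pixel 255,340 in the crop), clear of the stand. Closing now.

```bash
python3 -m jog '[[[0,0,0],[0,0,0],255],[[0,0,0],[0,0,0],255],[[0,0,0],[0,0,0],255],[[0,0,0],[0,0,0],255],[[0,0,0],[0,0,0],255],[[0,0,0],[0,0,0],255],[[0,0,0],[0,0,0],255],[[0,0,0],[0,0,0],255]]' 30
```

```text
clock: 3.65
tool_pos: [511.1, 319.7, 92.7]
orientation: [-3.097, -0.53, 0.0]
ft_force: [0.3, 0.7, -0.7]
width: 16.6
```

```bash
python3 -m jog '[[[0,0,0],[0,0,0],255],[[0,0,0],[0,0,0],255],[[0,0,0],[0,0,0],255],[[0,0,0],[0,0,0],255]]' 30
```

```text
clock: 4.15
tool_pos: [511.1, 319.7, 92.7]
orientation: [-3.097, -0.53, 0.0]
ft_force: [0.6, -0.1, -0.2]
width: 11.5
```

```bash
python3 -m jog '[[[0,0,-10],[0,0,0],255],[[0,0,-15],[0,0,0],255],[[0,0,-25],[0,0,0],255],[[0,0,-35],[0,0,0],255],[[0,0,-35],[0,0,0],255],[[0,0,-35],[0,0,0],255],[[0,0,-35],[0,0,0],255],[[0,0,-15],[0,0,0],255],[[0,0,0],[0,0,0],255]]'
python3 - <<'E'
from h import *
S=bot.sense()
i=np.hstack([cv2.resize(bot.get_image("side")[50:200,170:320],(600,600))]);cv2.imwrite("pics/g2.png",i)
R=frame(SY,28)
# target: bottom edge 15 mm above the mouth; TCP is 82 above bottom
p=SLOT-R[:,2]*(82+20)
print(p); rel(R,p)
E
```

```text
clock: 5.28
tool_pos: [511.5, 320.0, 298.9]
orientation: [-3.096, -0.53, -0.003]
ft_force: [0.5, 0.9, -4.6]
width: 12.0
[598.32248856 -39.80942275 212.06065447]
turn [-0.1376  0.4759  0.5529] shift after turn(cmd frame) [106.18 330.65 152.98] shift now-frame [-36.87 367.93  85.29] clk 5.325 F [ 0.07 -0.42 -4.08] w 11.61 pos [510.8 319.5 297.3] j [-0.49  0.33 -0.15  1.6   0.05  1.22 -0.31]
```

View pics/g2.png

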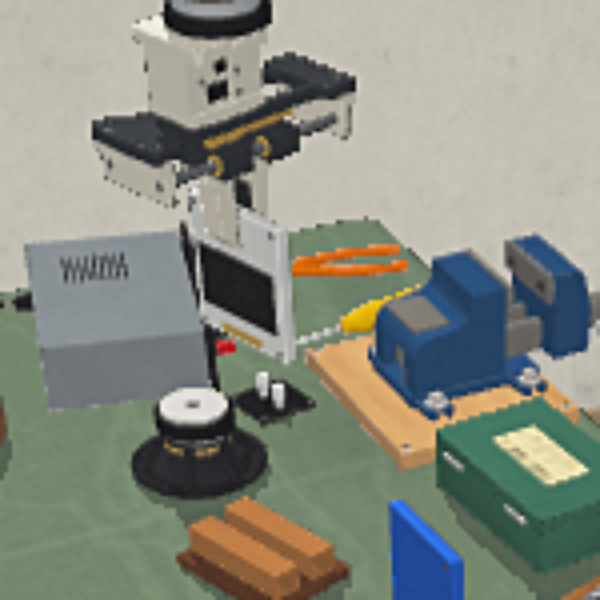

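```bash
python3 -m jog '[[[0,0,0],[0,0,0.1405],255],[[0,0,0],[0,0,0.1405],255],[[0,0,0],[0,0,0.1405],255],[[0,0,0],[0,0,0.1405],255],[[0,0,0],[0,0.1222,0],255],[[0,0,0],[0,0.1222,0],255],[[0,0,0],[0,0.1222,0],255],[[0,0,0],[0,0.1222,0],255],[[0,0,0],[0,0,0],255]]'; python3 -m jog '[[[8,20,0],[0,0,0],255],[[13,40,0],[0,0,0],255],[[13,40,0],[0,0,0],255],[[13,40,0],[0,0,0],255],[[13,40,0],[0,0,0],255],[[13,40,0],[0,0,0],255],[[13,40,0],[0,0,0],255],[[10,40,0],[0,0,0],255],[[10,31,0],[0,0,0],255],[[0,0,0],[0,0,0],255],[[0,0,0],[0,0,0],255]]'
python3 - <<'E'
from h import *
R=frame(SY,28)
p=SLOT-R[:,2]*(82+20)
print(p); rel(R,p)
E
```

```text
clock: 6.45
tool_pos: [507.3, 320.2, 294.4]
orientation: [2.978, -0.324, 0.735]
ft_force: [-0.1, 0.2, -3.0]
width: 12.2
clock: 7.82
tool_pos: [528.9, -25.4, 347.6]
orientation: [2.978, -0.338, 0.742]
ft_force: [0.5, 0.2, -2.8]
width: 11.6
[598.32248856 -39.80942275 212.06065447]
turn [-0.0003  0.0006 -0.001 ] shift after turn(cmd frame) [ -1.06  -1.43 152.96] shift now-frame [ -0.97  -1.38 152.96] clk 7.825 F [ 0.54  0.17 -2.82] w 11.58 pos [528.9 -25.4 347.6] j [-0.5  -0.17  0.35  2.12  0.34  0.75 -0.57]
```

```bash
python3 -m jog '[[[-1,-1,30],[0,0,0],255],[[0,0,40],[0,0,0],255],[[0,0,40],[0,0,0],255],[[0,0,30],[0,0,0],255],[[0,0,0],[0,0,0],255],[[0,0,0],[0,0,0],255]]'
python3 - <<'E'
from h import *
R=frame(SY,28)
rel(R,SLOT-R[:,2]*(82+20))
s=bot.get_image("side");t=bot.get_image("top");cv2.imwrite("pics/s3.png",s);cv2.imwrite("pics/t3.png",t)
cv2.imwrite("pics/g3.png",np.hstack([cv2.resize(s[110:270,280:400],(420,560)),cv2.resize(t[120:250,240:340],(380,494))[:560]] if 0 else [cv2.resize(s[110:250,270:390],(390,455)),cv2.resize(t[110:250,230:350],(390,455))]))
E
```

```text
clock: 8.57
tool_pos: [592.7, -36.8, 223.8]
orientation: [2.979, -0.332, 0.743]
ft_force: [0.2, -0.8, -2.3]
width: 11.5
turn [-0.0012  0.      0.0026] shift after turn(cmd frame) [-0.1   1.67 13.22] shift now-frame [-0.1   1.68 13.22] clk 8.575 F [ 0.18 -0.76 -2.35] w 11.54 pos [592.7 -36.8 223.8] j [-0.46  0.13  0.43  2.15  0.19  0.4  -0.43]
```

View pics/g3.png

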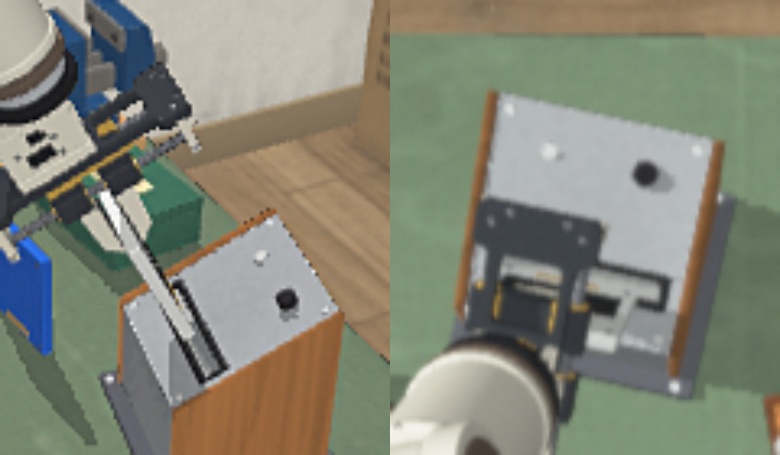

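```bash
python3 -m jog '[[[0,1.5,13],[0,0,0],255],[[0,0,13],[0,0,0],255],[[0,0,3],[0,0,0],255],[[0,0,0],[0,0,0],255]]'; python3 -c "
from h import *
a,b=slotxy();print(a.round(1),'bottom',a[2]-82,b.round(1),bot.sense()['joints'].round(2))"; python3 -m jog '[[[0,0,2],[0,0,0],255],[[0,0,2],[0,0,0],255],[[0,0,2],[0,0,0],255],[[0,0,2],[0,0,0],255],[[0,0,2],[0,0,0],255]]';  python3 -c "
from h import *
a,b=slotxy();print(a.round(1),'bottom',a[2]-82,b.round(1),bot.sense()['joints'].round(2))"
```

```text
clock: 9.18
tool_pos: [605.3, -41.9, 197.1]
orientation: [2.978, -0.334, 0.741]
ft_force: [-0.3, 1.2, -2.7]
width: 11.7
[-0.6 -0.5 85.4] bottom 3.357751378921492 [-1.8  1.1 -2.1] [-0.42  0.2   0.41  2.15  0.13  0.34 -0.37]
clock: 9.8
tool_pos: [610.2, -42.7, 188.9]
orientation: [2.979, -0.333, 0.743]
ft_force: [-0.6, 0.1, -4.4]
width: 11.9
[-0.1 -0.1 75.8] bottom -6.197203310770064 [-2.6 -0.1 -3.6] [-0.4   0.22  0.4   2.15  0.11  0.32 -0.36]
```

```bash
python3 -m jog '[[[0,0,2],[0,0,0],255],[[0,0,2],[0,0,0],255],[[0,0,3],[0,0,0],255],[[0,0,3],[0,0,0],255],[[0,0,0],[0,0,0],255]]';  python3 - <<'E'
from h import *
a,b=slotxy();print(a.round(1),'bottom',a[2]-82,b.round(1),bot.sense()['joints'].round(2))
s=bot.get_image("side");t=bot.get_image("top")
cv2.imwrite("pics/g4.png",np.hstack([cv2.resize(s[130:250,280:380],(500,600))]))
E
```

```text
clock: 10.42
tool_pos: [614.8, -43.8, 179.9]
orientation: [2.978, -0.334, 0.743]
ft_force: [0.3, 0.4, -3.1]
width: 12.1
[-0.1 -0.2 65.7] bottom -16.34361469411212 [-1.2  0.4 -2.9] [-0.39  0.25  0.38  2.14  0.1   0.3  -0.34]
```

View pics/g4.png

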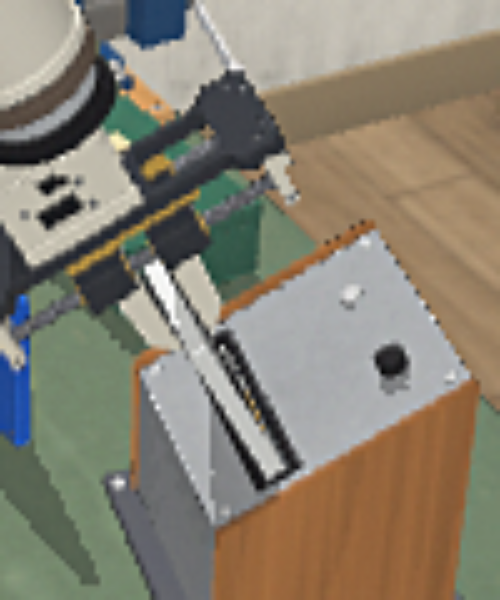

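```bash
python3 -m jog '[[[0,0,4],[0,0,0],255],[[0,0,4],[0,0,0],255],[[0,0,4],[0,0,0],255],[[0,0,4],[0,0,0],255],[[0,0,2],[0,0,0],255],[[0,0,0],[0,0,0],255]]';  python3 - <<'E'
from h import *
a,b=slotxy();print(a.round(1),'bottom',a[2]-82,b.round(1),bot.sense()['joints'].round(2))
E
python3 -m jog '[[[0,0,2],[0,0,0],255],[[0,0,2],[0,0,0],255],[[0,0,2],[0,0,0],255],[[0,0,0],[0,0,0],255]]';  python3 - <<'E'
from h import *
a,b=slotxy();print(a.round(1),'bottom',a[2]-82,b.round(1),bot.sense()['joints'].round(2))
E
```

```text
clock: 11.28
tool_pos: [623.0, -45.7, 164.1]
orientation: [2.978, -0.334, 0.743]
ft_force: [0.2, -0.1, -3.2]
width: 11.7
[-0.1 -0.2 47.7] bottom -34.27827641033972 [-1.3 -0.1 -2.9] [-0.36  0.29  0.36  2.13  0.07  0.26 -0.32]
clock: 11.78
tool_pos: [625.8, -46.2, 158.8]
orientation: [2.978, -0.333, 0.743]
ft_force: [0.2, -0.4, -3.5]
width: 11.9
[-0.1 -0.1 41.7] bottom -40.256346925133435 [-1.4 -0.3 -3.3] [-0.35  0.3   0.35  2.13  0.07  0.25 -0.32]
```

```bash
python3 -m jog '[[[0,0,2],[0,0,0],255],[[0,0,1],[0,0,0],255],[[0,0,1],[0,0,0],255],[[0,0,0],[0,0,0],255]]';  python3 - <<'E'
from h import *
a,b=slotxy();print(a.round(1),'bottom',a[2]-82,b.round(1),bot.sense()['joints'].round(2),bot.sense()['torque'].round(2))
E
python3 -m jog '[[[0,0,1],[0,0,0],255],[[0,0,1],[0,0,0],255],[[0,0,0],[0,0,0],255]]';  python3 - <<'E'
from h import *
a,b=slotxy();print(a.round(1),'bottom',a[2]-82,b.round(1),bot.sense()['joints'].round(2),bot.sense()['torque'].round(2))
E
```

```text
clock: 12.28
tool_pos: [627.4, -47.7, 155.3]
orientation: [2.978, -0.335, 0.742]
ft_force: [-1.2, -4.7, -1.8]
width: 11.5
[-0.1 -1.2 37.7] bottom -44.259832764294266 [-1.  -4.8 -1.5] [-0.34  0.31  0.35  2.13  0.06  0.24 -0.31] [-1.02  1.01 -0.6 ]
clock: 12.65
tool_pos: [628.2, -47.9, 153.5]
orientation: [2.978, -0.335, 0.742]
ft_force: [-1.1, -5.1, -1.3]
width: 11.8
[-0.2 -1.2 35.8] bottom -46.2075708434653 [-0.5 -5.2 -1.2] [-0.33  0.32  0.34  2.13  0.06  0.24 -0.31] [-1.21  1.14 -0.67]
```

```bash
python3 -m jog '[[[0,1,-1],[0,0,0],255],[[0,1,0],[0,0,0],255],[[0,0,0],[0,0,0],255]]';  python3 - <<'E'
from h import *
a,b=slotxy();print(a.round(1),'bottom',a[2]-82,b.round(1),bot.sense()['joints'].round(2),bot.sense()['torque'].round(2))
E
python3 -m jog '[[[0,0,1],[0,0,0],255],[[0,0,1],[0,0,0],255],[[0,0,0],[0,0,0],255]]';  python3 - <<'E'
from h import *
a,b=slotxy();print(a.round(1),'bottom',a[2]-82,b.round(1),bot.sense()['joints'].round(2),bot.sense()['torque'].round(2))
E
```

```text
clock: 13.02
tool_pos: [627.6, -48.2, 154.4]
orientation: [2.979, -0.333, 0.743]
ft_force: [1.0, -2.3, -4.7]
width: 11.6
[-0.2 -1.7 36.9] bottom -45.149489801200964 [-0.9 -2.  -4.9] [-0.33  0.31  0.34  2.13  0.06  0.24 -0.31] [-0.5   0.98 -0.33]
clock: 13.4
tool_pos: [628.5, -48.6, 152.7]
orientation: [2.979, -0.333, 0.743]
ft_force: [0.9, -1.6, -3.2]
width: 12.0
[-0.1 -1.8 34.9] bottom -47.138672465197025 [-0.4 -1.4 -3.4] [-0.33  0.32  0.34  2.13  0.06  0.24 -0.3 ] [-0.35  1.04 -0.19]
```

```bash
python3 -m jog '[[[0,1.5,0],[0,0,0],255],[[0,0,2],[0,0,0],255],[[0,0,2],[0,0,0],255],[[0,0,0],[0,0,0],255]]';  python3 - <<'E'
from h import *
a,b=slotxy();print(a.round(1),'bottom',a[2]-82,b.round(1),bot.sense()['joints'].round(2),bot.sense()['torque'].round(2))
E
python3 -m jog '[[[0,0,2],[0,0,0],255],[[0,0,2],[0,0,0],255],[[0,0,0],[0,0,0],255]]';  python3 - <<'E'
from h import *
a,b=slotxy();print(a.round(1),'bottom',a[2]-82,b.round(1),bot.sense()['joints'].round(2),bot.sense()['torque'].round(2))
E
```

```text
clock: 13.9
tool_pos: [630.1, -50.6, 149.1]
orientation: [2.979, -0.333, 0.743]
ft_force: [-0.0, 0.0, -3.0]
width: 12.3
[-0.1 -3.4 30.7] bottom -51.28290329442943 [-1.4  0.  -2.6] [-0.31  0.33  0.33  2.13  0.05  0.23 -0.3 ] [0.12 0.99 0.03]
clock: 14.28
tool_pos: [631.9, -51.2, 145.5]
orientation: [2.978, -0.333, 0.743]
ft_force: [-0.1, -0.5, -3.1]
width: 12.2
[-0.1 -3.6 26.7] bottom -55.272447243629436 [-1.4 -0.5 -2.8] [-0.31  0.33  0.32  2.13  0.05  0.22 -0.3 ] [0.04 0.99 0.06]
```

```bash
python3 -m jog '[[[0,0,2],[0,0,0],255],[[0,0,2],[0,0,0],255],[[0,0,2],[0,0,0],255],[[0,0,2],[0,0,0],255],[[0,0,0],[0,0,0],255]]';  python3 - <<'E'
from h import *
a,b=slotxy();print(a.round(1),'bottom',a[2]-82,b.round(1),bot.sense()['joints'].round(4),bot.sense()['torque'].round(2))
E
```

```text
clock: 14.9
tool_pos: [635.5, -52.1, 138.5]
orientation: [2.978, -0.333, 0.743]
ft_force: [0.6, 0.1, -3.7]
width: 12.0
[-0.1 -3.7 18.7] bottom -63.281986122312006 [-1.2  0.3 -3.5] [-0.293   0.3527  0.3111  2.1204  0.0479  0.2089 -0.2931] [0.11 0.92 0.02]
```

```bash
python3 -m jog '[[[0,0,2],[0,0,0],255],[[0,0,2],[0,0,0],255],[[0,0,2],[0,0,0],255],[[0,0,0],[0,0,0],255]]';  python3 - <<'E'
from h import *
a,b=slotxy();print(a.round(1),'bottom',a[2]-82,b.round(1),bot.sense()['joints'].round(4),bot.sense()['torque'].round(2))
E
python3 -m jog '[[[0,0,0],[0,0,0],200],[[0,0,0],[0,0,0],200],[[0,0,0],[0,0,0],200],[[0,0,0],[0,0,0],200]]'
python3 - <<'E'
from h import *
s=bot.get_image("side");t=bot.get_image("top")
cv2.imwrite("pics/g5.png",np.hstack([cv2.resize(s[130:250,280:380],(500,600))]))
print(slotxy())
E
```

```text
clock: 15.4
tool_pos: [638.3, -52.6, 133.2]
orientation: [2.979, -0.333, 0.743]
ft_force: [1.1, 0.1, -3.2]
width: 12.1
[-0.1 -3.6 12.7] bottom -69.2744695596272 [-0.6  0.3 -3.3] [-0.2802  0.3658  0.2989  2.1165  0.0522  0.1989 -0.2972] [0.16 0.95 0.03]
clock: 15.9
tool_pos: [638.4, -52.6, 133.6]
orientation: [2.978, -0.333, 0.744]
ft_force: [0.7, 0.4, 0.2]
width: 19.7
(array([ 0.07647088, -3.55351345, 12.97174938]), array([ 0.08511929, -0.07859935, -0.16896894]))
```

View pics/g5.png

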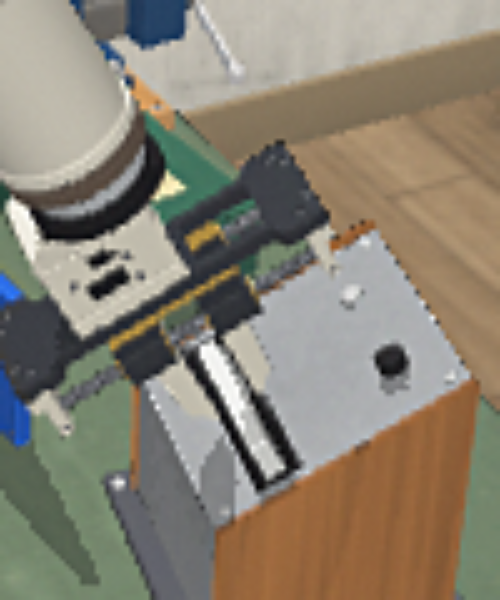

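```bash
python3 -m jog '[[[0,0,-10],[0,0,0],190],[[0,0,-20],[0,0,0],190],[[0,0,-30],[0,0,0],190],[[0,0,-10],[0,0,0],255],[[0,0,0],[0,0,0],255],[[0,0,0],[0,0,0],255],[[0,0,0],[0,0,0],255]]'
python3 - <<'E'
from h import *
s=bot.get_image("side");t=bot.get_image("top");cv2.imwrite("pics/s6.png",s);cv2.imwrite("pics/t6.png",t)
cv2.imwrite("pics/g6.png",np.hstack([cv2.resize(s[165:255,300:375],(500,600))]))
print(slotxy(),bot.sense()["width"])
E
```

```text
clock: 16.88
tool_pos: [605.9, -45.6, 194.2]
orientation: [2.978, -0.333, 0.741]
ft_force: [-0.3, 0.2, 0.0]
width: 0.1
(array([-0.60866698, -3.93649099, 82.24638664]), array([0.20349629, 0.11365525, 0.13484526])) 0.44161474480933754
```

View pics/g6.png

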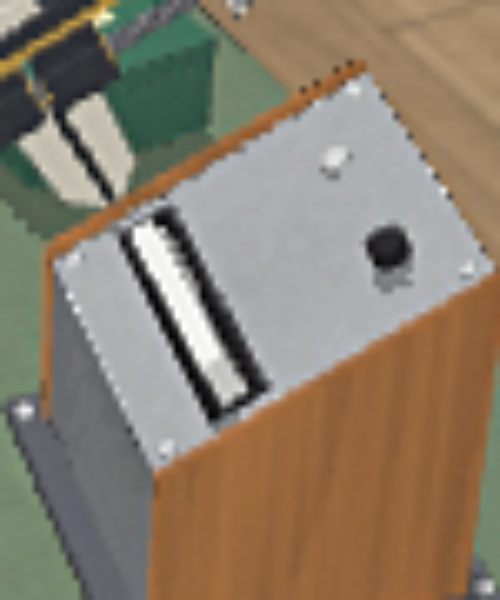

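```bash
python3 -m jog '[[[0,0,0],[0,-0.14,0],255],[[3.5,0,20],[0,0,0],255],[[2.8,0,20],[0,0,0],255],[[0.7,0,5],[0,0,0],255],[[0,0,0],[0,0,0],255],[[0,0,0],[0,0,0],255]]'
python3 - <<'E'
from h import *
s=bot.get_image("side");t=bot.get_image("top");cv2.imwrite("pics/s7.png",s);cv2.imwrite("pics/t7.png",t)
cv2.imwrite("pics/g7.png",np.hstack([cv2.resize(s[165:255,300:375],(400,480)),cv2.resize(t[170:230,245:320],(400,320),)[:480] if 0 else cv2.resize(t[160:250,250:325],(400,480))]))
print(slotxy(),bot.sense()["joints"].round(3))
E
```

```text
clock: 17.73
tool_pos: [627.7, -50.1, 155.8]
orientation: [3.038, -0.34, 0.536]
ft_force: [-0.5, -0.0, -0.5]
width: 0.6
(array([ 1.07928015, -3.3301242 , 37.97409349]), array([ 0.27471809, -0.03583401,  0.40986439])) [-0.242  0.344  0.277  2.009 -0.042  0.459 -0.184]
```

View pics/g7.png

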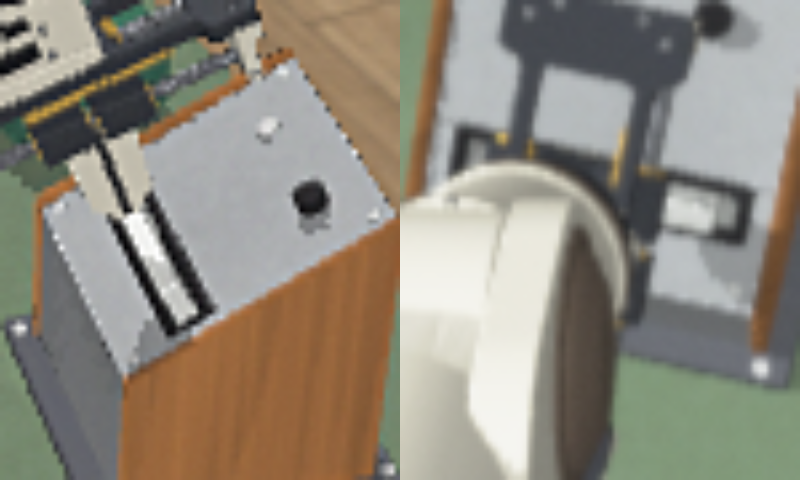

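```bash
python3 -m jog '[[[0,0,6],[0,0,0],255],[[0,0,6],[0,0,0],255],[[0.4,0,3],[0,0,0],255],[[0,0,0],[0,0,0],255]]'
python3 -c "
from h import *
print(slotxy(),bot.sense()['joints'][5].round(3))"
python3 -m jog '[[[0.2,0,1],[0,0,0],255],[[0.1,0,1],[0,0,0],255],[[0.1,0,1],[0,0,0],255],[[0,0,0],[0,0,0],255]]'
python3 -c "
from h import *
print(slotxy(),bot.sense()['joints'][5].round(3))"
```

```text
clock: 18.32
tool_pos: [632.8, -51.5, 140.8]
orientation: [3.037, -0.34, 0.534]
ft_force: [0.4, -0.5, 0.6]
width: 0.2
(array([-1.5046023 , -3.74497587, 22.06731265]), array([ 0.76049583, -0.43305115,  0.29445376])) 0.433
clock: 18.82
tool_pos: [634.3, -51.7, 138.6]
orientation: [3.038, -0.34, 0.535]
ft_force: [-0.3, -0.3, 0.2]
width: 0.7
(array([-1.19970693, -3.59576973, 19.39601177]), array([-0.10923998, -0.37482777,  0.32614209])) 0.428
```

```bash
python3 -m jog '[[[1,0,1],[0,0,0],255],[[0.1,0,1],[0,0,0],255],[[0.1,0,1],[0,0,0],255],[[0,0,0],[0,0,0],255]]'
python3 -c "
from h import *
print(slotxy(),bot.sense()['joints'][5].round(3))"
python3 -m jog '[[[0.2,0,1],[0,0,0],255],[[0.1,0,1],[0,0,0],255],[[0.1,0,1],[0,0,0],255],[[0,0,0],[0,0,0],255]]'
python3 -c "
from h import *
print(slotxy(),bot.sense()['joints'][5].round(3))"
```

```text
clock: 19.32
tool_pos: [636.6, -52.3, 136.6]
orientation: [3.038, -0.34, 0.536]
ft_force: [-2.2, -0.2, 4.4]
width: -0.1
(array([-0.08072961, -3.63407418, 16.53175382]), array([ 0.20080264, -0.63465592,  4.82208228])) 0.425
clock: 19.82
tool_pos: [638.0, -52.6, 133.8]
orientation: [3.037, -0.34, 0.536]
ft_force: [-2.4, -0.3, 4.0]
width: 0.3
(array([-0.09398216, -3.61258587, 13.4567662 ]), array([-0.16586563, -0.79810475,  4.56564803])) 0.42
```

```bash
python3 -m jog '[[[0.2,0,1],[0,0,0],255],[[0.1,0,1],[0,0,0],255],[[0.1,0,1],[0,0,0],255],[[0,0,0],[0,0,0],255]]'
python3 -c "
from h import *
print(slotxy(),bot.sense()['joints'][5].round(3))"
python3 -m jog '[[[0.2,0,1],[0,0,0],255],[[0.1,0,1],[0,0,0],255],[[0.1,0,1],[0,0,0],255],[[0,0,0],[0,0,0],255]]'
python3 -c "
from h import *
print(slotxy(),bot.sense()['joints'][5].round(3))"
```

```text
clock: 20.32
tool_pos: [639.4, -52.9, 131.2]
orientation: [3.037, -0.34, 0.536]
ft_force: [-3.0, 0.4, 4.9]
width: 0.4
(array([-0.0728535 , -3.6091683 , 10.40717492]), array([-0.37554432, -0.28225775,  5.6940723 ])) 0.416
clock: 20.82
tool_pos: [640.7, -53.2, 128.4]
orientation: [3.037, -0.34, 0.536]
ft_force: [-2.3, 1.0, 3.8]
width: 0.5
(array([-0.1243746 , -3.6231179 ,  7.33194476]), array([-0.35228572,  0.47843993,  4.52296769])) 0.411
```

```bash
python3 -m jog '[[[0.2,0,1],[0,0,0],255],[[0.1,0,1],[0,0,0],255],[[0,0,0],[0,0,0],255]]'
python3 -c "
from h import *
print(slotxy(),bot.sense()['joints'][5].round(3))"
python3 -m jog '[[[0.2,0,1],[0,0,0],255],[[0,0,0],[0,0,0],255]]'
python3 -c "
from h import *
print(slotxy(),bot.sense()['joints'][5].round(3))"
```

```text
clock: 21.2
tool_pos: [641.6, -53.5, 127.4]
orientation: [3.038, -0.341, 0.536]
ft_force: [-7.3, 1.2, 12.2]
width: 0.4
(array([ 0.21700635, -3.63320214,  6.04787214]), array([-0.81755963, -0.42602035, 14.28854732])) 0.409
clock: 21.45
tool_pos: [642.5, -53.6, 127.7]
orientation: [3.038, -0.341, 0.538]
ft_force: [-11.2, 0.8, 21.3]
width: 0.6
(array([ 1.20052115, -3.58333542,  5.86691279]), array([ 0.14189734, -1.74135133, 23.99782714])) 0.409
```

```bash
python3 -m jog '[[[0,0,0],[0,0,0],255],[[0,0,0],[0,0,0],255]]'; python3 -m jog '[[[0,0,-3],[0,0,0],255],[[0,0,-20],[0,0,0],255],[[0,0,-40],[0,0,0],255],[[0,0,-60],[0,0,0],255],[[-10,0,-50],[0,0,0],255],[[-30,0,-30],[0,0,0],255],[[-50,0,0],[0,0,0],255],[[-30,0,0],[0,0,0],255],[[0,0,0],[0,0,0],255]]'
python3 - <<'E'
from h import *
s=bot.get_image("side");t=bot.get_image("top");cv2.imwrite("pics/s8.png",s);cv2.imwrite("pics/t8.png",t)
cv2.imwrite("pics/g8.png",np.hstack([cv2.resize(s[165:255,300:375],(400,480)),cv2.resize(t[160:250,250:325],(400,480))]))
print(slotxy())
E
```

```text
clock: 21.7
tool_pos: [642.4, -53.6, 127.7]
orientation: [3.038, -0.341, 0.538]
ft_force: [-12.3, 1.3, 20.7]
width: 0.5
clock: 22.82
tool_pos: [462.1, -12.8, 274.0]
orientation: [3.039, -0.338, 0.532]
ft_force: [0.4, -0.1, 0.5]
width: 0.5
(array([-90.035362  ,  -3.71859532, 221.99845809]), array([ 1.11774843,  0.16503852, -0.57317205]))
```

View pics/g8.png

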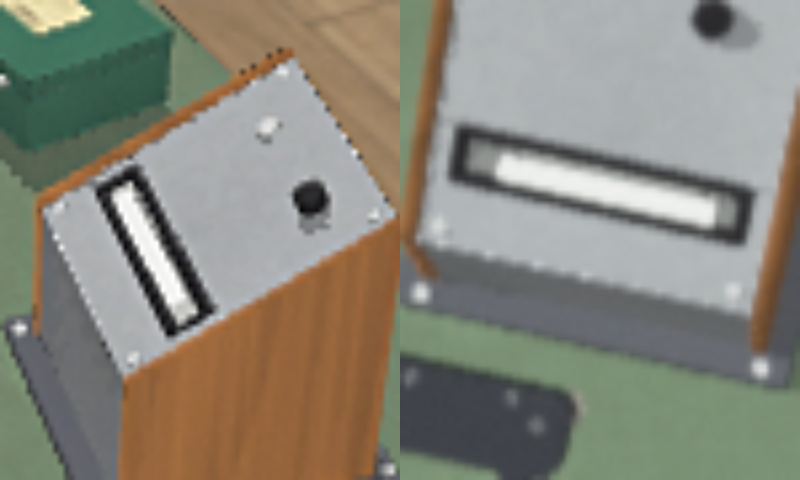

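View pics/s8.png

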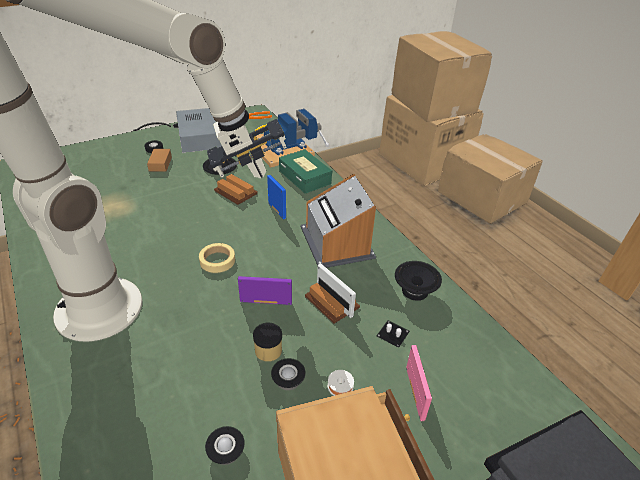

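```bash
python3 -c "
from rig import bot
S=bot.sense();print(S['clock'],S['ft_force'].round(1));print(bot.finish_job())"
```

```text
22.925 [ 1.3 -0.1  0. ]
the job is handed in; nothing more can be done
None
```

The narrow module is seated in the dock slot and released. I handed the job in at 22.9 s, with the arm clear of everything.

- **Pick-up:** I gripped it near its upper edge (about 12 mm opening, as expected) and lifted it out of its stand.
- **Feeling for the guide:** At about 44 mm depth it met a cheek, with about 5 N sideways. I shifted it until the force vanished, about 3.6 mm to the robot's right of the slot centre I measured in the images, and it slid on freely. I let go with it well inside the guide.
- **Pressing home:** I used closed fingers, tilted 20° instead of the slot's 28° because joint 6 was nearing its lower limit. It moved at about 5 N, less than the 9 N stated for the carriage. It then stopped firmly at 24 N, with its top edge 5.9 mm above the face by the arm's measurement (6 mm is home).

In the last pictures the module lies evenly in the slot, only slightly proud, and the wider module is still in its own stand. The two camera estimates of the slot's centre differed by about 3 mm. I did not measure separately whether the module sits level.

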